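# Clear the bracket jig past its sprung catch

## Robot

A 6-joint arm with a two-finger parallel gripper is mounted at the origin on the work surface. World frame = base frame: x ahead of the robot, y to its left, z up, the work surface at z = 0. Lengths are in m, angles in degrees, forces in N, time in s.
With the tool pointing down it reaches from about 0.375 to 0.75 m from the base axis. Payload 9 kg.
Tool frame: the origin (TCP) lies where the fingers leave the gripper's body, on its centre line; the fingertips stand 73 mm ahead of it and the grasp point (between the pads) lies 54 mm ahead of it (robot.tip_reach is the distance from the TCP to the fingertips, in m); z points along the fingers, y is the direction in which the jaws open and shut (so a half turn about z gives the same grasp; the last joint's range is limited). The gripper opens to 85 mm and grips with 20 to 120 N. Pads are 22 mm wide; open, the fingers measure 114 mm over their backs; the gripper's body (76 mm by 85 mm) begins 54 mm behind the grasp point. The pads swing forward as they close: fully open they stand 13 mm farther back than shut.
Start: joints at [50.667, 5.964, 5.575, 89.605, 0, 77.527], TCP at [0.271, 0.535, 0.304] pointing down, gripper open.
Joint ranges: [-171.21, 171.21], [-48.23, 106.86], [-62.78, 66.21], [-105.2, 120.99], [-86.42, 89.51], [-180, 180]. Speed limits (degrees/s): [127.2, 127.2, 147.25, 180, 180, 180].

## Interface

Orientations are given as [roll, pitch, yaw] about the fixed x, y, z axes, in that order (R = Rz(yaw) Ry(pitch) Rx(roll)).
In Python, from plant import robot gives the robot as it stands. Calls block until the motion is done:
- robot.move_pose(position, orientation): joint-space move of the TCP to a pose.
- robot.line_to(position, vel=0.15, rotation=None, guard=None): straight line of the TCP; rotation=None keeps the orientation; vel is the mean speed in m/s. With guard (N) it stops when the force on the tool has changed by that much, and returns True; else False.
- robot.goto_joints(angles): joint-space move.
- robot.set_gripper(opening): finger opening in m; the grip force is fixed at half the most; returns when the fingers have stopped.
- robot.pause(seconds).
- robot.ik(position, orientation): joint angles nearest the present ones, or None.
- robot.observe(): the state.
- robot.grab_frame(name): name is "scene" or "side" or "wrist"; returns the picture (420x560x3 uint8, blue, green, red); there is no depth.
- robot.get_calibration(name): a dict with "vertical_fov" (degrees; the focal length in pixels is half the picture's height over the tangent of half this angle, whatever the lens; pixels are square), "cx", "cy" (the principal point, pixels), "rvec" (rotation vector, rad) and "tvec" (3), from world to camera coordinates, as OpenCV has them. Camera axes: x right, y down, z forward; pixel columns grow to the right and rows downward; lengths in m; the calibration is good to about 2 mm. A picture is of the moment at which its call begins: read the wrist's pose just before it. get_calibration takes no time and is no camera call; for the wrist camera it gives the pose at the moment of the call.
A pose or a line that the arm cannot do raises robot.IKError and nothing moves.
- robot.job_done(): hands the job in, once; it reports no verdict.
The state is a dict: "time": time; "q": joint angles; "qvel": joint speeds; "joint_torque": joint torques, N m; "tool_pos": TCP position; "tcp_rot": TCP orientation; "ft_force": force on the tool from outside, world axes, zero at the start; "torque": the same for the moment, N m; "gripper_width": finger opening in m.
Only numpy, scipy, OpenCV 4.12 (cv2) and the standard library are available. Lean on these libraries where they do the work, as an engineer would, in place of code of your own. Each camera call takes 0.05 s, during which the arm holds its last target.

## Task

First move the tape measure from the jig onto the cork mat, push the wooden wedge in between the grey stop and the red tab so that, let go, it props the sprung catch open, and stand the finished bracket upright in the green tray. With the catch still propped, sweep all the scrap off the jig's bed into the orange scrap tray with the brush, never touching the scrap with the fingers. Finish with the wedge pulled so that the catch is fully shut, and with tape measure, wedge and brush (upright on its bristles) on the mat; leave the glue bottle, cardboard box and hammer alone.

Things in the scene. Friction and masses are not known exactly. Their poses are not given: they have to be found in the camera images.
- jig: Bracket jig: fixed blue block, origin on the bench under the middle of its bed; own axes x away from the robot, y left, turned a little. All jig sizes in mm in these axes. Bed: steel channel, floor z 45, x -42..42, y -130 (open end) to 130 (end wall). Walls z 65: far one x 42..57, end one y 130..140, and the deck on the robot's side: flat, z 65, x -135..-42, y -130..140
- seat (a point): The bracket's seat on the bed floor, jig x 0, y 60, z 45; axes as the jig's
- stop_face (a point): Foot of the outer (-x) face of the grey fixed stop block on the deck, jig x -64, y 60, z 65; axes as the jig's. The block is 36 mm high, y 40..80, x -64..-44, with a slanting lead-in on its -y end back to y 26. The prop goes against this face, between it and the red tab
- scrap_in (a point): Middle of the floor (z 4) of the orange scrap tray, fixed to the jig below the open end of the bed, at jig x 0, y -182; axes as the jig's. Inside x -55..55, y -235..-130; side rims z 40, outer rim z 52: all that is swept off the bed's open end falls in
- catch (a joint): Travel (m) of the sprung catch along the jig's -x: 0 shut, 0.027 farthest. Its dark bar (20 mm wide, in a slot of the deck at y 60, top flush) when shut sticks out 16 mm over the bed, above the bracket's foot between the flanges, and holds it down. From 0.016 on its nose is back in the wall and the bracket lifts out. Spring: 2 N shut, 4 N at 0.020; let go, it snaps shut
- catch_tab (a point): Top middle of the catch's red tab, moving with it: 14 mm thick (x), y 42..78, 36 mm above the deck, with a slanting lead-in on its -y end back to y 20. Shut, it is at jig x -77, y 60, and leaves a 6 mm gap to the stop block. The prop, slid along the deck in +y into the gap, tip first, flat face along the stop, drives the tab outward (5 to 20 N of push)
- wedge_c (a point): Centre (18 mm up) of the prop: pale wood wedge on its side, 160 long (own y), 36 high, 26 thick (x), 90 g. Face own +x flat (x 13). Full thickness from the tail (y -80) to y 30, then the -x face slopes in to a 5 mm tip at y 80. With its centre at jig x -77, y 55 it holds the catch 0.020 open and stays when let go; grip it near the tail (y -58), clear of stop and tab
- bracket_c (a point): Centre (21 mm above its underside) of the aluminium bracket: foot 80 (own x) x 50 (y) x 8 mm, two upright flanges along x, 40 long, 8 thick, at its y edges (50 mm over their outsides), 42 mm tall in all, 0.14 to 0.28 kg. It starts on its seat, turned as the jig, at most 4 mm off; grip it across the flanges
- brush_c (a point): Centre (42 mm above the bristle tips) of the bench brush standing on its bristles: black stiff bristle block 74 (own x) x 50 (y), 28 high; wooden back 78 x 46, up to 42; upright wooden grip 52 x 20, from there up to 84 mm. 0.2 kg, most of it low down. It fits in the bed with its long side across it
- tape_c (a point): Centre (16 mm up) of the yellow tape measure lying flat, 58 (own x) x 52 (y) x 32 mm high, 0.18 kg. It starts on the jig's deck, in the way of the prop
- mat: Cork tool mat, 200 x 200 x 4 mm, fixed; origin at the middle of its underside on the bench. The mat and the green tray change places from start to start
- tray: Green tray for finished brackets, 200 x 200 mm outside, walls 5 thick and 18 high, floor 5 mm, fixed; origin at the middle of its underside on the bench
- scrap0_c (a point): Centre (9 mm up) of a copper-coloured scrap end of bar, 24 x 20 x 18 mm, 23 g, lying on the bed between the bracket and the open end. Three to six of the six are there; None if absent
- scrap1_c (a point): Centre (9 mm up) of a copper-coloured scrap end of bar, 24 x 20 x 18 mm, 23 g, lying on the bed between the bracket and the open end. Three to six of the six are there; None if absent
- scrap2_c (a point): Centre (9 mm up) of a copper-coloured scrap end of bar, 24 x 20 x 18 mm, 23 g, lying on the bed between the bracket and the open end. Three to six of the six are there; None if absent
- scrap3_c (a point): Centre (9 mm up) of a copper-coloured scrap end of bar, 24 x 20 x 18 mm, 23 g, lying on the bed between the bracket and the open end. Three to six of the six are there; None if absent
- scrap4_c (a point): Centre (9 mm up) of a copper-coloured scrap end of bar, 24 x 20 x 18 mm, 23 g, lying on the bed between the bracket and the open end. Three to six of the six are there; None if absent
- scrap5_c (a point): Centre (9 mm up) of a copper-coloured scrap end of bar, 24 x 20 x 18 mm, 23 g, lying on the bed between the bracket and the open end. Three to six of the six are there; None if absent
- glue: White glue bottle, 56 mm across, 150 mm high, not part of the job; origin at the middle of its underside
- screws: Closed cardboard box, 60 x 70 x 45 mm, not part of the job; origin at the middle of its underside
- hammer: Hammer lying on the bench beyond the jig, not part of the job

How it is judged (in metres and radians):
On the way, in this order (a step that is already met when the one before it is completed fails the run):
1. the tape measure lies on the cork mat (x of tape_c in the frame of mat between -0.1 and 0.1 m and y of tape_c in the frame of mat between -0.1 and 0.1 m and z of tape_c in the frame of mat below 0.05 m), for 0.1 s.
2. the wedge alone, let go, props the catch open (at least 16 mm) (value of joint catch above 0.016 m and x of wedge_c in the frame of jig between -0.095 and -0.06 m and y of wedge_c in the frame of jig between 0 and 0.12 m and contact force between the fingers and anything else below 0.3 N), for 0.4 s.
3. the bracket stands in the green tray, the catch still propped open (x of bracket_c in the frame of tray between -0.095 and 0.095 m and y of bracket_c in the frame of tray between -0.095 and 0.095 m and z of bracket_c in the frame of tray below 0.034 m and angle between bracket_c's own z axis and vertical below 0.15 rad and value of joint catch above 0.014 m), for 0.2 s.
4. the brush is down on the bed of the jig (x of brush_c in the frame of jig between -0.03 and 0.03 m and y of brush_c in the frame of jig between -0.14 and 0.13 m and z of brush_c in the frame of jig below 0.1 m), for 0.1 s.
5. all the scrap is in the orange tray, the catch still propped open (x of scrap0_c in the frame of jig between -0.058 and 0.058 m and y of scrap0_c in the frame of jig between -0.238 and -0.128 m and height (world z) of each of scrap0_c, scrap1_c, scrap2_c, scrap3_c, scrap4_c, scrap5_c below 0.04 m and x of scrap1_c in the frame of jig between -0.058 and 0.058 m and y of scrap1_c in the frame of jig between -0.238 and -0.128 m and x of scrap2_c in the frame of jig between -0.058 and 0.058 m and y of scrap2_c in the frame of jig between -0.238 and -0.128 m and x of scrap3_c in the frame of jig between -0.058 and 0.058 m and y of scrap3_c in the frame of jig between -0.238 and -0.128 m and x of scrap4_c in the frame of jig between -0.058 and 0.058 m and y of scrap4_c in the frame of jig between -0.238 and -0.128 m and x of scrap5_c in the frame of jig between -0.058 and 0.058 m and y of scrap5_c in the frame of jig between -0.238 and -0.128 m and value of joint catch above 0.014 m), for 0.2 s.
At the end, for the whole second after the job is handed in: The catch is shut (under 3 mm), the bracket stands upright (within 0.15 rad) on the floor of the green tray, every scrap piece lies in the orange scrap tray, and the centres of the tape measure, the brush (upright on its bristles) and the wedge are over the cork mat, resting on it (all of step 1 and value of joint catch below 0.003 m and x of bracket_c in the frame of tray between -0.095 and 0.095 m and y of bracket_c in the frame of tray between -0.095 and 0.095 m and z of bracket_c in the frame of tray below 0.034 m and angle between bracket_c's own z axis and vertical below 0.15 rad and x of scrap0_c in the frame of jig between -0.058 and 0.058 m and y of scrap0_c in the frame of jig between -0.238 and -0.128 m and height (world z) of each of scrap0_c, scrap1_c, scrap2_c, scrap3_c, scrap4_c, scrap5_c below 0.04 m and x of scrap1_c in the frame of jig between -0.058 and 0.058 m and y of scrap1_c in the frame of jig between -0.238 and -0.128 m and x of scrap2_c in the frame of jig between -0.058 and 0.058 m and y of scrap2_c in the frame of jig between -0.238 and -0.128 m and x of scrap3_c in the frame of jig between -0.058 and 0.058 m and y of scrap3_c in the frame of jig between -0.238 and -0.128 m and x of scrap4_c in the frame of jig between -0.058 and 0.058 m and y of scrap4_c in the frame of jig between -0.238 and -0.128 m and x of scrap5_c in the frame of jig between -0.058 and 0.058 m and y of scrap5_c in the frame of jig between -0.238 and -0.128 m and x of brush_c in the frame of mat between -0.1 and 0.1 m and y of brush_c in the frame of mat between -0.1 and 0.1 m and z of brush_c in the frame of mat below 0.07 m and angle between brush_c's own z axis and vertical below 0.2 rad and x of wedge_c in the frame of mat between -0.1 and 0.1 m and y of wedge_c in the frame of mat between -0.1 and 0.1 m and z of wedge_c in the frame of mat below 0.04 m); the robot touches nothing.
It fails at once if the glue bottle is shifted by more than 30 mm (distance of glue from where it was at the start of the episode above 0.03 m).
It fails at once if the cardboard box is shifted by more than 30 mm (distance of screws from where it was at the start of the episode above 0.03 m).
It fails at once if the hammer is shifted by more than 30 mm (distance of hammer from where it was at the start of the episode above 0.03 m).
It fails at once if the fingers touch the scrap (contact force between the fingers and scrap0 above 1 N or contact force between the fingers and scrap1 above 1 N or contact force between the fingers and scrap2 above 1 N or contact force between the fingers and scrap3 above 1 N or contact force between the fingers and scrap4 above 1 N or contact force between the fingers and scrap5 above 1 N).
Of scrap0, scrap1, scrap2, scrap3, scrap4, scrap5 only 3 to 6 are there at a start; the rules pass over those that are not, and their reading is None.
At some moment in a run one of tape, brush may be knocked a few centimetres aside while the robot is not near it.
It also fails if it takes over 208 s, if anything falls off the work surface, if the arm or the gripper's body presses on something with over 40 N, if the wrist force passes 120 N, or if a joint passes its speed limit or range.

## Working session

There is one attempt and no reset: what is moved stays moved. The work goes in short steps, each a Python script; the robot and the scene stay as the last script left them, time stands still between calls to the robot, and variables do not carry over. Pictures are saved under pics/ and viewed, and the job is handed in when it is done.

```bash
ls; mkdir -p pics
python3 - <<'E'
from plant import robot
import cv2
for n in ("scene","side","wrist"):
    c=robot.get_calibration(n); print(n,c)
    cv2.imwrite(f"pics/a_{n}.png",robot.grab_frame(n))
s=robot.observe();print(s["time"],s["tool_pos"],s["tcp_rot"],s["gripper_width"])
E
```

```text
pics
scene {'vertical_fov': 49.579046060775546, 'cx': 282.2833170490492, 'cy': 210.0214820872454, 'rvec': array([ 1.82097128,  1.49690228, -0.73331884]), 'tvec': array([-0.14903061, -0.29260979,  1.82260442])}
side {'vertical_fov': 45.29213824078802, 'cx': 281.21115020805837, 'cy': 204.70315796883833, 'rvec': array([ 2.35632452, -0.58852883,  0.24615621]), 'tvec': array([-0.50197028,  0.26660707,  0.96088422])}
wrist {'vertical_fov': 67.22400495892276, 'cx': 282.06938843039086, 'cy': 208.69819959844222, 'rvec': array([-2.45442365, -1.50966308, -0.2239348 ]), 'tvec': array([-0.59972871, -0.03873632,  0.37923187])}
0.15 [0.27094176 0.53512417 0.30327176] [-1.79940086e+02 -1.34768182e-02  1.53139710e+02] 0.08531120948578376
```

View pics/a_scene.png

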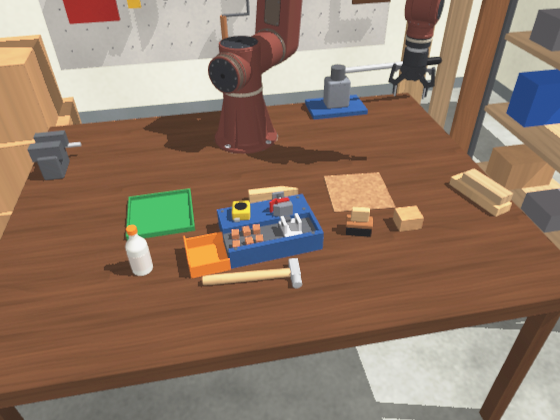

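View pics/a_side.png

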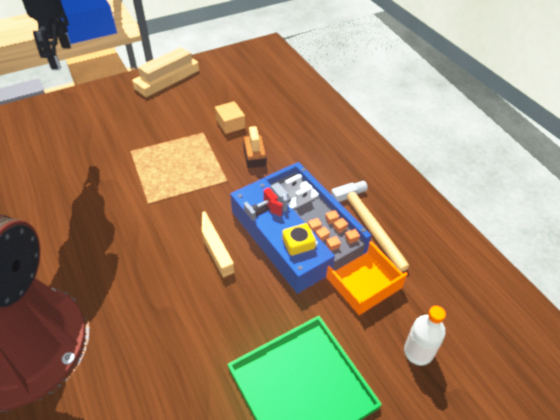

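View pics/a_wrist.png

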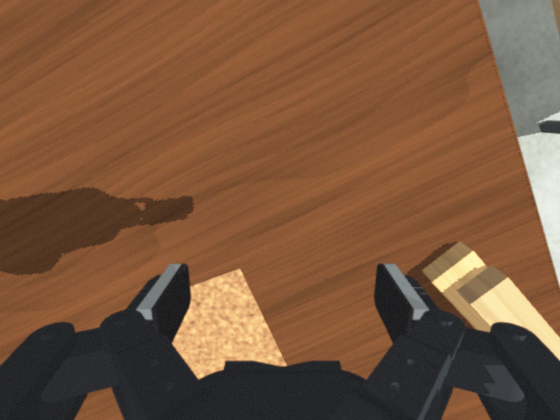

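The scene shows the jig in the middle (about 270,230), the mat to its left and the green tray to its right. The tape is on the deck, the wedge on the robot's side, the brush at 360,225, and the hammer, glue and box are around the outside. Next I'll write helpers and make rough estimates from the side view.

```bash
cat > h.py <<'E'
import numpy as np, cv2
from plant import robot
def K(c):
    f=210/np.tan(np.radians(c["vertical_fov"])/2)
    return np.array([[f,0,c["cx"]],[0,f,c["cy"]],[0,0,1.]])
def ray(c,uv):
    R=cv2.Rodrigues(np.array(c["rvec"]))[0]; C=-R.T@np.array(c["tvec"])
    d=R.T@np.linalg.inv(K(c))@np.array([uv[0],uv[1],1.]); return C,d
def cast(c,uv,z):
    C,d=ray(c,uv); return (C+d*(z-C[2])/d[2])
def proj(c,P):
    return cv2.projectPoints(np.array(P,float).reshape(-1,3),np.array(c["rvec"]),np.array(c["tvec"]),K(c),None)[0].reshape(-1,2)
def snap(n,fn=None):
    c=robot.get_calibration(n); im=robot.grab_frame(n)
    if fn: cv2.imwrite("pics/"+fn,im)
    return c,im
def mask(im,lo,hi):
    return cv2.inRange(cv2.cvtColor(im,cv2.COLOR_BGR2HSV),np.array(lo),np.array(hi))
def blobs(m,amin=30):
    m=cv2.morphologyEx(m,cv2.MORPH_OPEN,np.ones((3,3)))
    cs=cv2.findContours(m,cv2.RETR_EXTERNAL,cv2.CHAIN_APPROX_NONE)[0]
    return sorted([k for k in cs if cv2.contourArea(k)>amin],key=cv2.contourArea,reverse=True)
E
python3 - <<'E'
from h import *
np.set_printoptions(precision=4,suppress=True)
c,im=snap("side")
for n,lo,hi,z in [("green",(50,150,60),(75,255,255),.018),("blue",(105,150,60),(125,255,255),.065),("yellow",(24,200,120),(33,255,255),.097),("orange",(8,230,200),(20,255,255),.04)]:
    for b in blobs(mask(im,lo,hi),80)[:3]:
        r=cv2.minAreaRect(b); print(n,cv2.contourArea(b),r[0],cast(c,r[0],z)[:2])
for n,uv,z in [("mat c",(178,167),.004),("mat",(131,152),.004),("mat",(204,135),.004),("mat",(225,184),.004),("mat",(152,198),.004),
 ("brush",(255,135),.084),("box",(230,110),.045),("wedge tip",(204,215),.036),("wedge tail",(233,268),.036),
 ("jig near-left corner",(232,199),.065),("jig far left",(298,166),.065),("near right",(301,276),.065),("far right",(369,237),.065),
 ("tray",(230,365),.018),("tray",(318,320),.018),("tray",(378,400),.018)]:
    print(n,cast(c,uv,z)[:2])
im2=cv2.resize(im[140:320,180:430],None,fx=3.2,fy=3.2,interpolation=cv2.INTER_CUBIC);cv2.imwrite("pics/b.png",im2)
E
```

```text
green 9719.5 (304.5447692871094, 386.66143798828125) [ 0.4373 -0.3336]
blue 1710.5 (87.511474609375, 16.173770904541016) [0.4158 1.0613]
blue 1347.5 (292.4133605957031, 238.11634826660156) [ 0.5625 -0.0626]
blue 398.0 (253.15554809570312, 194.02149963378906) [0.5454 0.0893]
yellow 906.5 (365.5, 281.5000305175781) [ 0.6213 -0.2388]
yellow 259.5 (298.5, 242.5) [ 0.5548 -0.0992]
yellow 94.0 (437.0, 312.0) [ 0.6989 -0.3534]
orange 773.0 (369.1871337890625, 262.2767639160156) [ 0.6838 -0.1763]
orange 678.5 (367.5041198730469, 294.60882568359375) [ 0.6356 -0.2392]
mat c [0.441  0.3137]
mat [0.3523 0.4233]
mat [0.5478 0.3989]
mat [0.5224 0.2034]
mat [0.3477 0.2416]
brush [0.6306 0.2505]
box [0.636  0.4167]
wedge tip [0.4297 0.1071]
wedge tail [ 0.4271 -0.0544]
jig near-left corner [0.4965 0.0975]
jig far left [0.6812 0.1218]
near right [ 0.5312 -0.1533]
far right [ 0.7077 -0.1353]
tray [ 0.3369 -0.2347]
tray [ 0.5271 -0.2316]
tray [ 0.5393 -0.4148]
```

View pics/b.png

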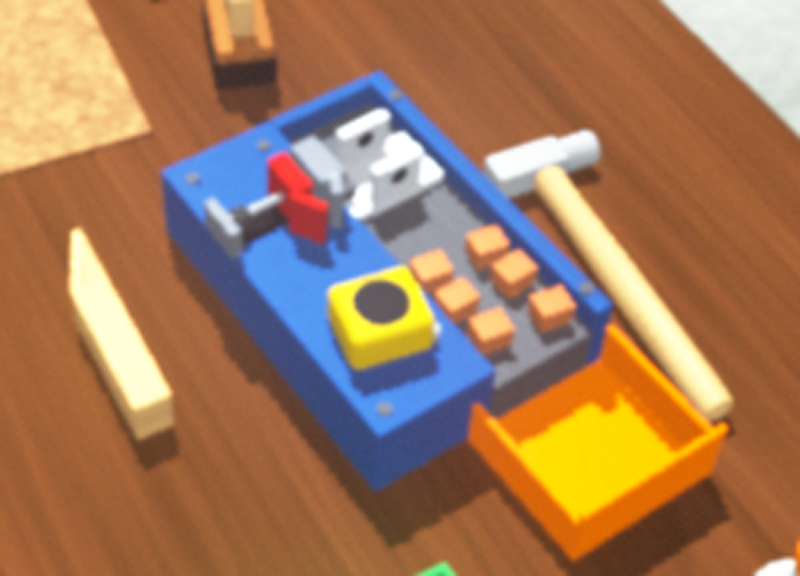

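The zoomed side view shows all six scrap pieces on the bed, with the bracket at (390,165), the red tab at (295,195) and the grey stop at (325,170). The wedge lies on the bench with its tip toward +y. Now a close look with the wrist camera.

Run:
```python
from h import *
np.set_printoptions(precision=4,suppress=True)
c=robot.get_calibration("wrist"); R=cv2.Rodrigues(c["rvec"])[0]; C=-R.T@c["tvec"]; s=robot.observe()
from scipy.spatial.transform import Rotation as Ro
Rt=Ro.from_euler("xyz",s["tcp_rot"],degrees=True).as_matrix()
print("cam in tool",Rt.T@(C-s["tool_pos"]), Rt.T@R.T)
for yaw in (-90,-45,0,45,90,135,180):
    print(yaw,robot.ik([.52,0,.38],[180,0,yaw]),robot.ik([.44,.31,.15],[180,0,yaw]))
```

```text
cam in tool [ 0.0737 -0.0001 -0.0706] [[ 0.0008 -0.9567 -0.2911]
 [ 1.      0.0006  0.0009]
 [-0.0007 -0.2911  0.9567]]
-90 [ -14.432    -6.1413    1.4615   97.6028    0.     -104.432 ] [ 21.2335  -3.0876 -19.6714  73.4162   0.     -68.7665]
-45 [ -14.432    -6.1413    1.4615   97.6028    0.     -149.432 ] [  21.2335   -3.0876  -19.6714   73.4162    0.     -113.7665]
0 [-14.432   -6.1413   1.4615  97.6028   0.     165.568 ] [  21.2335   -3.0876  -19.6714   73.4162    0.     -158.7665]
45 [-14.432   -6.1413   1.4615  97.6028   0.     120.568 ] [ 21.2335  -3.0876 -19.6714  73.4162   0.     156.2335]
90 [-14.432   -6.1413   1.4615  97.6028   0.      75.568 ] [ 21.2335  -3.0876 -19.6714  73.4162   0.     111.2335]
135 [-14.432   -6.1413   1.4615  97.6028   0.      30.568 ] [ 21.2335  -3.0876 -19.6714  73.4162   0.      66.2335]
180 [-14.432   -6.1413   1.4615  97.6028   0.     -14.432 ] [ 21.2335  -3.0876 -19.6714  73.4162   0.      21.2335]
```

Run:
```python
from h import *
robot.move_pose([.50,-.02,.40],[180,0,180])
c,im=snap("wrist","c1.png"); np.save("c1.npy",[*c["rvec"],*c["tvec"]])
print(c["rvec"],c["tvec"],robot.observe()["time"])
```

```text
[-2.06156014 -2.0643188  -0.30838258] [ 0.01998577 -0.54485892  0.3259632 ] 2.425
```

View pics/c1.png

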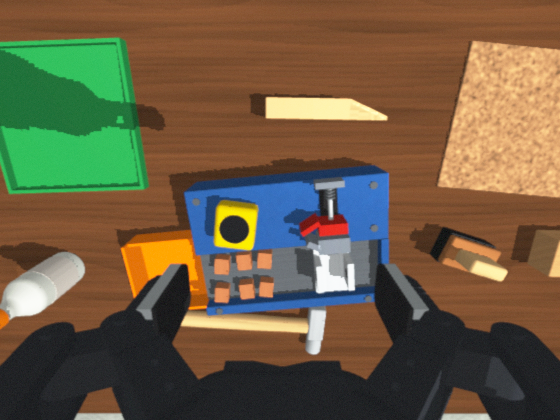

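The wrist view shows the whole work area: the jig between (187,190) and (390,310), the tape at (237,225), the wedge at (325,108), the mat right, the tray left and the brush at (470,255). Next I zoom in to pick corners.

Run:
```python
from h import *
im=cv2.imread("pics/c1.png")
cv2.imwrite("pics/c1z.png",cv2.resize(im[155:325,180:400],None,fx=3.5,fy=3.5,interpolation=cv2.INTER_CUBIC))
cv2.imwrite("pics/c1w.png",cv2.resize(im[80:130,250:400],None,fx=5,fy=5,interpolation=cv2.INTER_CUBIC))
```

```text
(no output)
```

View pics/c1z.png

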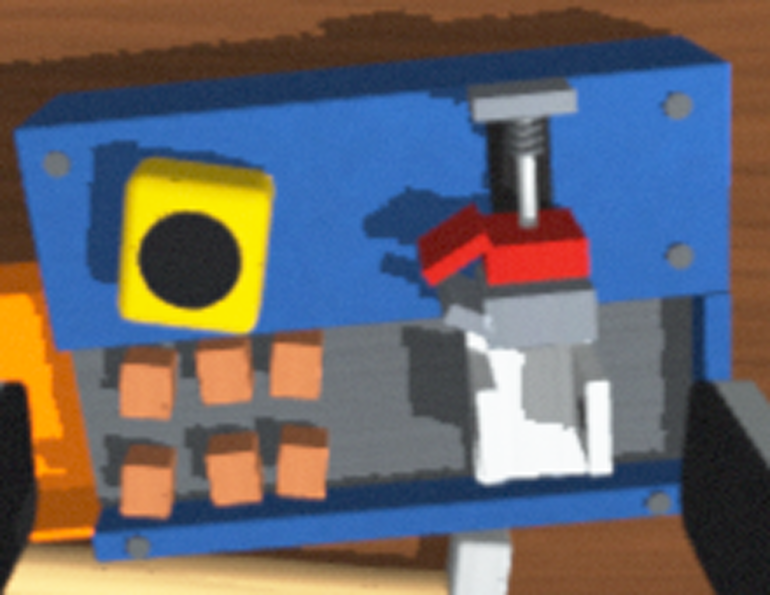

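View pics/c1w.png

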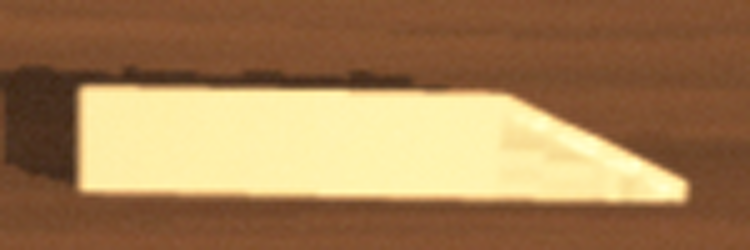

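```bash
cat >> h.py <<'E'
np.set_printoptions(precision=4,suppress=True)
def load(f):
    c=robot.get_calibration("wrist"); v=np.load(f); c["rvec"]=v[:3]; c["tvec"]=v[3:]; return c
def fit2(src,dst):
    s=np.array(src);d=np.array(dst); sc=s.mean(0);dc=d.mean(0)
    U,S,Vt=np.linalg.svd((s-sc).T@(d-dc)); R=(U@Vt).T
    a=np.degrees(np.arctan2(R[1,0],R[0,0])); t=dc-R@sc
    return a,t,np.linalg.norm(s@R.T+t-d,axis=1)
E
python3 - <<'E'
from h import *
c=load("c1.npy")
z=lambda p:(p[0]/3.5+180,p[1]/3.5+155)
P=[(17,128),(729,65),(58,350),(729,292),(97,560)]
S=[(-.135,-.13),(-.135,.14),(-.042,-.13),(-.042,.14),(.057,-.13)]
D=[cast(c,z(p),.065)[:2] for p in P]
print("jig",*fit2(S,D))
T=[cast(c,z(p),.097)[:2] for p in [(133,180),(272,190),(252,333),(120,318)]]
T=np.array(T);print("tape",T,T.mean(0),np.linalg.norm(np.roll(T,-1,0)-T,axis=1), "disc",cast(c,z((190,258)),.097))
w=lambda p:(p[0]/5+250,p[1]/5+80)
W=np.array([cast(c,w(p),.036)[:2] for p in [(78,85),(78,192),(688,202),(688,180),(505,93)]])
print("wedge",*fit2([(-.013,-.08),(.013,-.08),(.013,.08),(.008,.08),(-.013,.03)],W))
M=np.array([cast(c,p,.004)[:2] for p in [(473,42),(440,185)]]);print("mat",M)
G=np.array([cast(c,p,.018)[:2] for p in [(122,40),(146,188),(10,192)]]);print("tray",G)
print("scrap");
for p in [(146,385),(224,375),(296,373),(148,487),(233,475),(303,468)]: print(cast(c,z(p),.063))
E
```

```text
jig 5.343044883505632 [ 0.6481 -0.0067] [0.0013 0.002  0.001  0.0013 0.0011]
tape [[ 0.5372 -0.0983]
 [ 0.5408 -0.0494]
 [ 0.5959 -0.0579]
 [ 0.5899 -0.1061]] [ 0.566  -0.0779] [0.049  0.0557 0.0485 0.0533] disc [ 0.5665 -0.0795  0.097 ]
wedge -0.8081207390525997 [0.4216 0.0398] [0.0008 0.0008 0.001  0.0004 0.0003]
mat [[0.3362 0.2346]
 [0.5307 0.2193]]
tray [[ 0.3373 -0.2256]
 [ 0.5326 -0.2189]
 [ 0.5389 -0.4198]]
scrap
[ 0.6344 -0.1052  0.063 ]
[ 0.6299 -0.0732  0.063 ]
[ 0.629 -0.044  0.063]
[ 0.6818 -0.1069  0.063 ]
[ 0.676 -0.071  0.063]
[ 0.6727 -0.0417  0.063 ]
```

Run:
```python
from h import *
robot.move_pose([.566,-.0785,.22],[180,0,173])
robot.line_to([.566,-.0785,.143],vel=.1,guard=15)
robot.set_gripper(.0)
s=robot.observe();print(s["tool_pos"],s["gripper_width"],s["ft_force"])
robot.line_to([.566,-.0785,.24],vel=.15)
robot.move_pose([.385,.275,.20],[180,0,173])
print(robot.observe()["gripper_width"],robot.observe()["time"])
snap("side","d1.png")
```

```text
[ 0.5665 -0.0788  0.144 ] 0.050814551546727905 [-0.4974 -0.7758  6.7444]
0.051007025517988545 6.8583
```

View pics/d1.png

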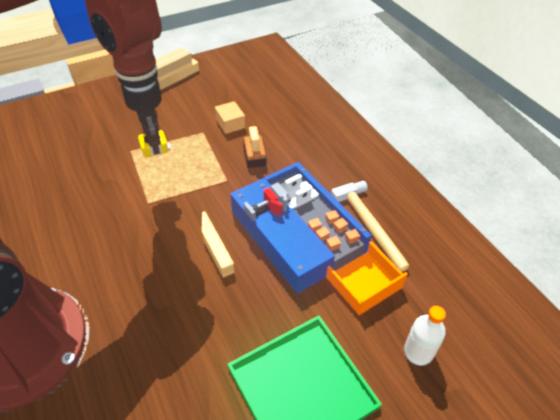

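The side view shows the tape held above the mat at (153,143), with everything else undisturbed. Next I place it and look at the mat and wedge.

Run:
```python
from h import *
print(robot.line_to([.385,.275,.084],vel=.08,guard=8),robot.observe()["tool_pos"])
robot.set_gripper(.075)
robot.line_to([.385,.275,.20])
robot.move_pose([.46,.20,.40],[180,0,180])
c,im=snap("wrist","e1.png"); np.save("e1.npy",[*c["rvec"],*c["tvec"]])
robot.move_pose([.46,.0,.30],[180,0,180])
c,im=snap("wrist","e2.png"); np.save("e2.npy",[*c["rvec"],*c["tvec"]])
print(robot.observe()["time"])
im=cv2.imread("pics/e2.png")
```

```text
False [0.3853 0.2751 0.0845]
11.7
```

View pics/e1.png

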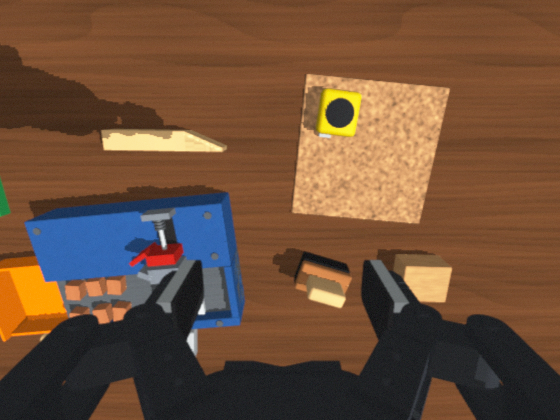

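View pics/e2.png

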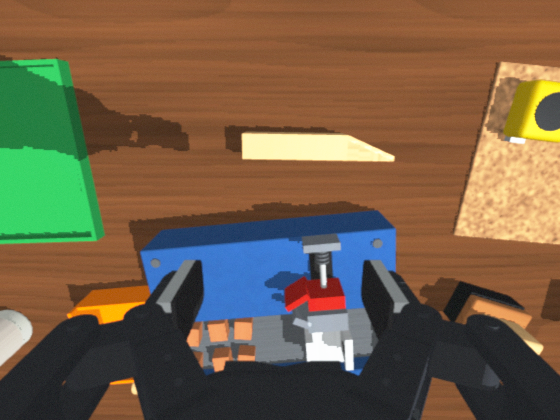

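The tape lies on the mat (e1: 340,112), the mat's corners are clear, and the wedge is clean in e2 at (315,147).

Run:
```python
from h import *
c=load("e1.npy")
M=[cast(c,p,.004)[:2] for p in [(307,74),(448,88),(420,222),(293,212)]]
print("mat",*fit2([(-.1,-.1),(-.1,.1),(.1,.1),(.1,-.1)],M))
print("tape",cast(c,(340,112),.036))
c=load("e2.npy"); im=cv2.imread("pics/e2.png")
b=blobs(mask(im,(18,40,140),(32,200,255))[:210,:450])[0]
q=cv2.approxPolyDP(b,3,True)[:,0]; print(q)
robot.move_pose([.47,.03,.44],[180,0,180])
c,im=snap("wrist","f1.png"); np.save("f1.npy",[*c["rvec"],*c["tvec"]])
cv2.imwrite("pics/f1z.png",cv2.resize(im[150:300,150:400],None,fx=3.2,fy=3.2,interpolation=cv2.INTER_CUBIC))
```

```text
mat -4.713842781673207 [0.4419 0.3239] [0.0019 0.0035 0.0016 0.0018]
tape [0.3845 0.2762 0.036 ]
[[242 134]
 [243 158]
 [388 160]
 [387 153]
 [375 153]
 [377 148]
 [365 148]
 [366 143]
 [351 141]
 [355 138]
 [348 135]]
```

View pics/f1z.png

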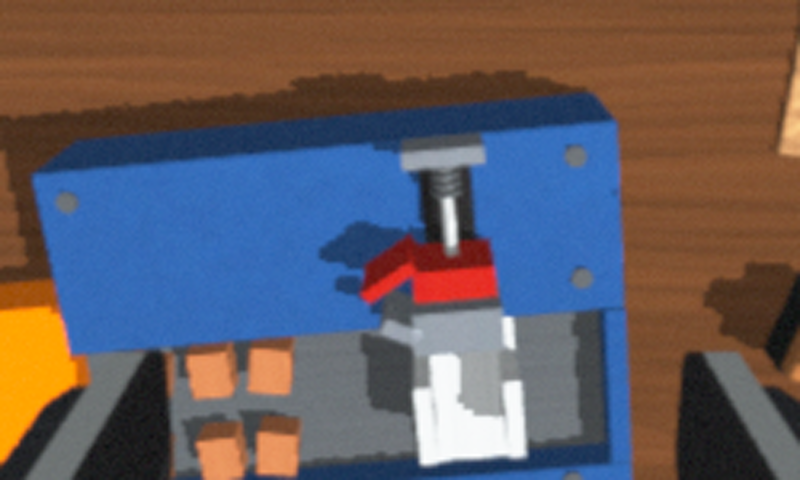

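Run:
```python
from h import *
c=load("f1.npy"); z=lambda p:(p[0]/3.2+150,p[1]/3.2+150)
D=[cast(c,z(p),.065)[:2] for p in [(35,175),(616,122),(75,353),(624,309)]]
S=[(-.135,-.13),(-.135,.14),(-.042,-.13),(-.042,.14)]
a,t,r=fit2(S,D); print("jig",a,t,r)
R=np.array([[np.cos(np.radians(a)),-np.sin(np.radians(a))],[np.sin(np.radians(a)),np.cos(np.radians(a))]])
for n,p,h in [("tabo",(413,278),.101),("tabo",(496,268),.101),("tabi",(415,305),.101),("tabi",(497,297),.101),("stop-64,40",(413,316),.101),("stop-64,80",(500,306),.101),("stop-44,40",(415,352),.101),("stop-44,80",(503,345),.101)]:
    print(n,R.T@(cast(c,z(p),h)[:2]-t))
c=load("e2.npy")
W=[cast(c,p,.036)[:2] for p in [(242,133.5),(242.5,160),(394,160.5),(394,156),(349,135)]]
print("wedge",*fit2([(-.013,-.08),(.013,-.08),(.013,.08),(.008,.08),(-.013,.03)],W))
```

```text
jig 5.39029955391228 [ 0.6486 -0.0062] [0.0016 0.002  0.0026 0.0014]
tabo [-0.0819  0.0411]
tabo [-0.0832  0.0775]
tabi [-0.0691  0.0408]
tabi [-0.0696  0.0769]
stop-64,40 [-0.0639  0.0394]
stop-64,80 [-0.0652  0.078 ]
stop-44,40 [-0.0464  0.0386]
stop-44,80 [-0.0463  0.078 ]
wedge -0.4366519961356438 [0.4216 0.0394] [0.0006 0.0008 0.0002 0.0004 0.0006]
```

```bash
cat >> h.py <<'E'
JY=5.4; JO=np.array([.6486,-.0064])
def jig(x,y,z):
    a=np.radians(JY); return [JO[0]+np.cos(a)*x-np.sin(a)*y, JO[1]+np.sin(a)*x+np.cos(a)*y, z]
def st(*k):
    s=robot.observe(); print(k,round(s["time"],1),s["tool_pos"],"w",round(s["gripper_width"],4),"F",s["ft_force"])
E
python3 - <<'E'
from h import *
g=[.4216,-.0186]
robot.set_gripper(.06)
robot.move_pose([*g,.20],[180,0,89.6])
st("above")
print(robot.line_to([*g,.079],vel=.1,guard=12))
robot.set_gripper(0); st("grip")
robot.line_to([*g,.25],vel=.2)
rot=[180,0,90+JY]
robot.move_pose(jig(-.0777,-.137,.25),rot)
st("pre")
snap("side","g1.png")
c,im=snap("wrist","g1w.png")
E
```

```text
('above',) 14.0 [ 0.422  -0.0187  0.2008] w 0.0598 F [-0.2047  0.8741  0.1432]
False
('grip',) 15.7 [ 0.422  -0.0188  0.0795] w 0.025 F [-0.2202  0.0334  5.3742]
('pre',) 17.6 [ 0.5833 -0.1493  0.2494] w 0.025 F [-0.132  -0.0698 -0.9083]
```

View pics/g1.png

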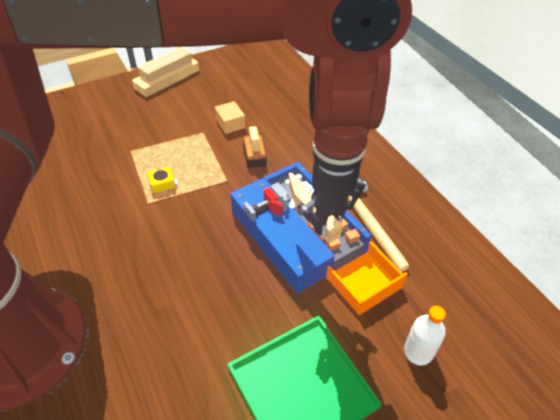

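View pics/g1w.png

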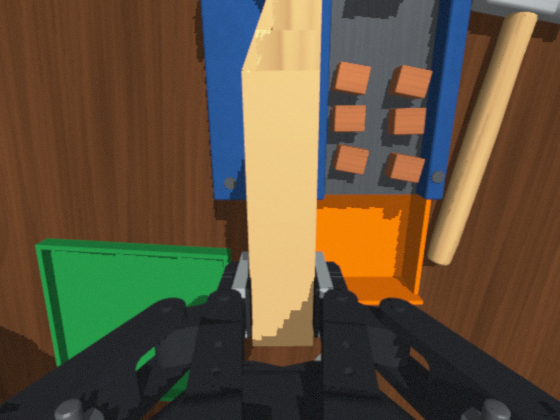

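The wedge is held straight along the jig and level with the gap, with its tip above the deck. Next I lower it and push.

Run:
```python
from h import *
print(robot.line_to(jig(-.0777,-.137,.1445),vel=.08,guard=10)); st("low")
snap("side","h1.png")
for y in (-.10,-.07,-.04,-.02,-.003):
    g=robot.line_to(jig(-.0777,y,.1445),vel=.04,guard=40); st(y,g)
    if g: break
c,im=snap("side","h2.png")
cv2.imwrite("pics/h2z.png",cv2.resize(im[140:320,180:430],None,fx=3.2,fy=3.2,interpolation=cv2.INTER_CUBIC))
```

```text
False
('low',) 19.2 [ 0.5845 -0.1502  0.145 ] w 0.0255 F [ 0.7324  0.1456 -0.2475]
(-0.1, False) 20.3 [ 0.5808 -0.1133  0.1446] w 0.0249 F [ 1.7454 -3.0679  0.1209]
(-0.07, False) 21.2 [ 0.5778 -0.0841  0.1447] w 0.0252 F [ 1.8501 -6.7935  0.4143]
(-0.04, False) 22.1 [ 0.5747 -0.0539  0.1446] w 0.0249 F [-0.8546 -5.0443  2.5265]
(-0.02, False) 22.7 [ 0.5727 -0.034   0.1446] w 0.025 F [-2.7818 -5.0635  2.3558]
(-0.003, False) 23.3 [ 0.571  -0.0171  0.1446] w 0.0249 F [-1.1525 -6.2532  4.0696]
```

View pics/h2z.png

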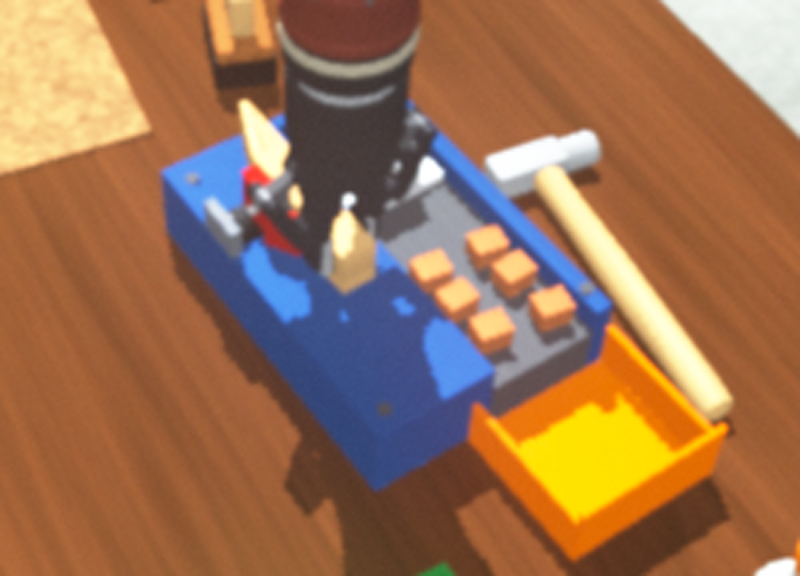

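The wedge is fully in, between the tab and the stop, with its tip showing at (250,120). Release it and check.

Run:
```python
from h import *
robot.set_gripper(.05); st("rel")
p=robot.observe()["tool_pos"]
robot.line_to([p[0],p[1],.24],vel=.15)
robot.pause(.6)
robot.move_pose([.50,.02,.40],[180,0,180])
c,im=snap("wrist","i1.png"); np.save("i1.npy",[*c["rvec"],*c["tvec"]]); st("")
cv2.imwrite("pics/i1z.png",cv2.resize(im[155:325,180:400],None,fx=3.5,fy=3.5,interpolation=cv2.INTER_CUBIC))
```

```text
('rel',) 23.7 [ 0.5714 -0.0164  0.1443] w 0.0504 F [-0.4583 -0.3818 -0.1247]
('',) 26.4 [0.5001 0.0199 0.3993] w 0.0499 F [-0.4979  0.1985 -0.0009]
```

View pics/i1z.png

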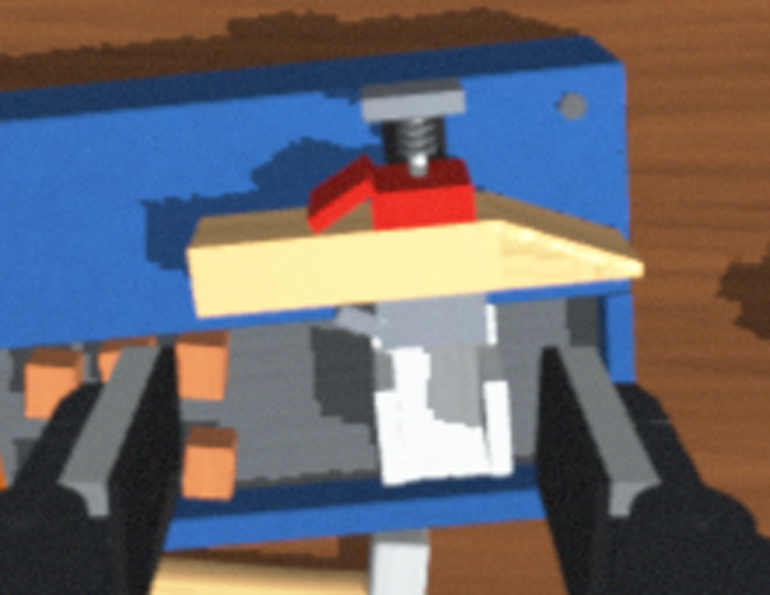

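View pics/i1.png

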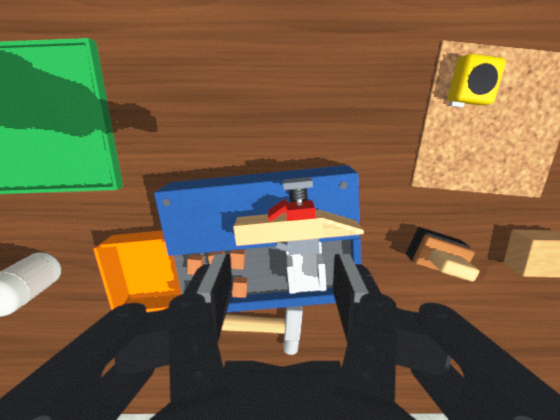

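The wedge props the catch: the tab is pushed back and the nose is out of the bed. The bracket's flanges are visible at (388,440) and (498,430) zoomed. Next I check the numbers.

Run:
```python
from h import *
c=load("i1.npy"); z=lambda p:(p[0]/3.5+180,p[1]/3.5+155)
a=np.radians(JY);R=np.array([[np.cos(a),-np.sin(a)],[np.sin(a),np.cos(a)]])
J=lambda p,h:R.T@(cast(c,z(p),h)[:2]-JO)
W=[J(p,.101) for p in [(188,250),(198,317),(643,275),(643,263),(500,221)]]
print("wedge",*fit2([(-.013,-.08),(.013,-.08),(.013,.08),(.008,.08),(-.013,.03)],W))
print("tab outer",J((375,193),.101),J((472,187),.101))
for p in [(377,392),(400,390),(387,485),(487,385),(508,380),(512,472),(492,476)]: print(p,J(p,.087))
```

```text
wedge 0.2841436619432471 [-0.0772  0.0551] [0.0004 0.0005 0.0003 0.0003 0.0006]
tab outer [-0.1046  0.0426] [-0.1036  0.0765]
(377, 392) [-0.0206  0.036 ]
(400, 390) [-0.0206  0.0449]
(387, 485) [0.0203 0.0363]
(487, 385) [-0.0195  0.0782]
(508, 380) [-0.0209  0.0863]
(512, 472) [0.0192 0.0857]
(492, 476) [0.0202 0.0778]
```

Run:
```python
from h import *
rot=[180,0,180+JY]
robot.set_gripper(.078)
robot.move_pose(jig(0,.061,.24),rot)
print(robot.line_to(jig(0,.061,.126),vel=.1,guard=10)); st("low")
robot.set_gripper(0); st("grip")
robot.line_to(jig(0,.061,.25),vel=.12); st("lift")
snap("side","j1.png")
robot.move_pose([.438,-.32,.22],[180,0,180]); st("tray")
print(robot.line_to([.438,-.32,.087],vel=.1,guard=8)); st("down")
robot.set_gripper(.075)
robot.line_to([.438,-.32,.25],vel=.2)
robot.pause(.1)
snap("side","j2.png")
```

```text
False
('low',) 29.0 [0.6434 0.0543 0.1269] w 0.078 F [-0.2295 -0.6977 -0.7462]
('grip',) 29.4 [0.6433 0.0542 0.1268] w 0.0487 F [0.8762 0.1768 5.6187]
('lift',) 30.6 [0.6425 0.0544 0.2489] w 0.0489 F [-0.0652  1.1882 -2.4631]
('tray',) 32.2 [ 0.4386 -0.3195  0.2201] w 0.0494 F [-0.1509 -0.9361 -1.6139]
True
('down',) 33.5 [ 0.4377 -0.3197  0.0868] w 0.049 F [-0.2586 -0.1388  6.2656]
```

View pics/j1.png

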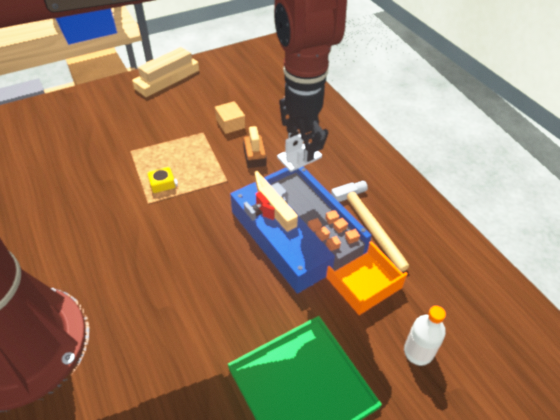

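View pics/j2.png

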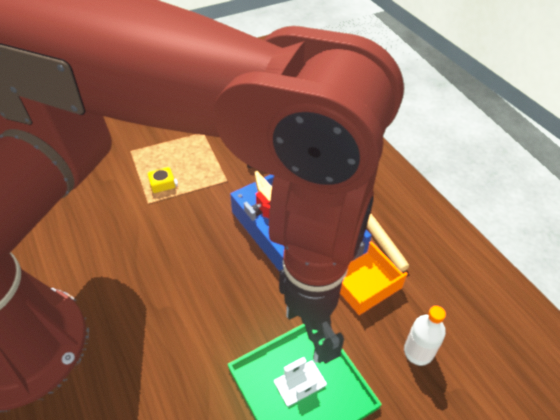

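The bracket stands in the tray (300,382) and the catch is still propped. Now the brush: a close look from above.

Run:
```python
from h import *
robot.move_pose([.53,.22,.36],[180,0,180])
c,im=snap("wrist","k1.png"); np.save("k1.npy",[*c["rvec"],*c["tvec"]]); st("")
cv2.imwrite("pics/k1z.png",cv2.resize(im[120:300,200:450],None,fx=3.2,fy=3.2,interpolation=cv2.INTER_CUBIC))
```

```text
('',) 37.1 [0.5303 0.2191 0.3597] w 0.075 F [-0.3332  0.0122 -0.1871]
```

View pics/k1z.png

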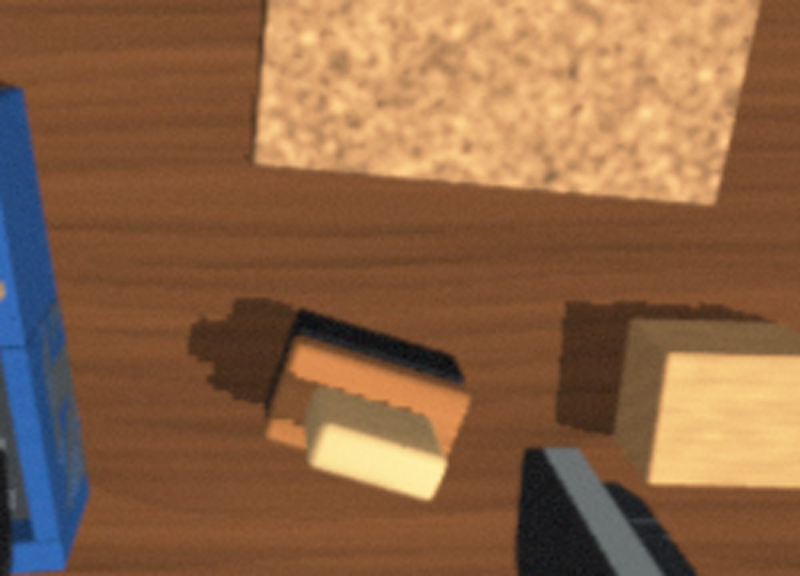

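The brush stands upright. The top of its grip has corners (330,424), (446,460), (434,500), (310,464) zoomed, and the cardboard box is to its right.

Run:
```python
from h import *
c=load("k1.npy"); z=lambda p:(p[0]/3.2+200,p[1]/3.2+120)
P=[cast(c,z(p),.084)[:2] for p in [(329,424),(447,460),(434,501),(309,464)]]
# own x along image right: (-26,10),(26,10)...
print(*P); print(*fit2([(-.026,.01),(.026,.01),(.026,-.01),(-.026,-.01)],P))
P=[cast(c,z(p),.042)[:2] for p in [(296,337),(469,397)]]; print("back",*P,np.linalg.norm(P[0]-P[1]))
P=[cast(c,z(p),.045)[:2] for p in [(668,352),(650,484)]]; print("box",*P)
for yaw in (-22,158,-195.6,164,5.4-180,5.4,-106,74): print(yaw,robot.ik([.65,.245,.15],[180,0,yaw]))
```

```text
[0.6167 0.2439] [0.6316 0.2888] [0.649  0.2847] [0.6333 0.2366]
71.764067406013 [0.6326 0.2635] [0.0026 0.0026 0.0014 0.0012]
back [0.5974 0.2327] [0.6239 0.3049] 0.07689432423682555
box [0.6029 0.384 ] [0.6626 0.3834]
-22 [   9.8998   23.9193   10.3371   76.4178    0.     -148.1002]
158 [ 9.8998 23.9193 10.3371 76.4178  0.     31.8998]
-195.6 [ 9.8998 23.9193 10.3371 76.4178  0.     25.4998]
164 [ 9.8998 23.9193 10.3371 76.4178  0.     25.8998]
-174.6 [ 9.8998 23.9193 10.3371 76.4178  0.      4.4998]
5.4 [   9.8998   23.9193   10.3371   76.4178    0.     -175.5002]
-106 [  9.8998  23.9193  10.3371  76.4178   0.     -64.1002]
74 [  9.8998  23.9193  10.3371  76.4178   0.     115.8998]
```

Run:
```python
from h import *
b=[.632,.262]
robot.set_gripper(.06)
robot.move_pose([*b,.20],[180,0,-109])
print(robot.line_to([*b,.121],vel=.08,guard=8)); st("low")
robot.set_gripper(0); st("grip")
robot.line_to([*b,.27],vel=.15)
robot.move_pose(jig(0,.035,.27),[180,0,JY-180]); st("over")
c,im=snap("wrist","l1.png"); np.save("l1.npy",[*c["rvec"],*c["tvec"]])
snap("side","l1s.png")
```

```text
False
('low',) 39.6 [0.6324 0.2621 0.1218] w 0.0598 F [0.0064 0.4758 0.203 ]
('grip',) 40.0 [0.6323 0.262  0.1215] w 0.0192 F [ 0.6485 -0.2531  1.3223]
('over',) 42.1 [0.6452 0.0293 0.2696] w 0.0192 F [ 0.0826  0.3867 -2.4772]
```

View pics/l1.png

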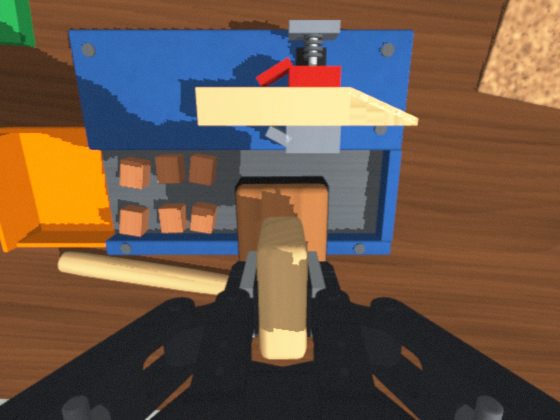

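View pics/l1s.png

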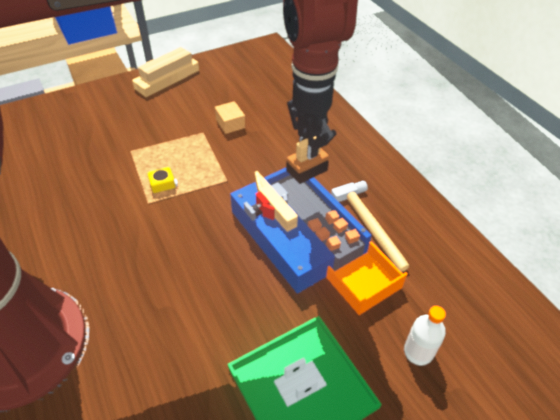

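Run:
```python
from h import *
c=load("l1.npy")
a=np.radians(JY);R=np.array([[np.cos(a),-np.sin(a)],[np.sin(a),np.cos(a)]])
for p,h in [((240,186),.190),((324,186),.190),((263,222),.232),((302,222),.232)]: print(R.T@(cast(c,p,h)[:2]-JO))
p=robot.observe()["tool_pos"]; print("tcp",R.T@(p[:2]-JO))
```

```text
[-0.0396  0.0151]
[-0.0397  0.056 ]
[-0.0358  0.0286]
[-0.0359  0.0427]
tcp [0.0001 0.0365]
```

The brush is centred in the bed: its near edge is at x -39.6 mm, against -39 expected. Next I lower it and sweep.

Run:
```python
from h import *
print(robot.line_to(jig(0,.035,.1675),vel=.08,guard=10)); st("down")
robot.pause(.2)
for y in (0,-.05,-.09,-.115,-.135,-.145):
    g=robot.line_to(jig(0,y,.1675),vel=.06,guard=30); st(y,g)
    if g: break
c,im=snap("side","m1.png")
cv2.imwrite("pics/m1z.png",cv2.resize(im[140:320,180:430],None,fx=3.2,fy=3.2,interpolation=cv2.INTER_CUBIC))
```

```text
False
('down',) 43.7 [0.6456 0.0284 0.1682] w 0.0193 F [-0.0892 -0.418  -2.0886]
(0, False) 44.6 [ 0.6486 -0.0065  0.1675] w 0.0189 F [ 0.2442 -0.1253 -1.282 ]
(-0.05, False) 45.6 [ 0.6533 -0.0561  0.1675] w 0.0191 F [-0.7424  0.0914 -1.6315]
(-0.09, False) 46.4 [ 0.657  -0.096   0.1674] w 0.0189 F [ 0.7374  0.7017 -1.8759]
(-0.115, False) 47.0 [ 0.6594 -0.1212  0.1674] w 0.0193 F [-0.1924  0.6651 -2.4501]
(-0.135, False) 47.4 [ 0.6613 -0.1412  0.1674] w 0.0194 F [ 0.2058  0.7666 -1.1071]
(-0.145, False) 47.8 [ 0.6623 -0.1511  0.1675] w 0.0194 F [ 0.1278 -0.2157 -2.0398]
```

View pics/m1z.png

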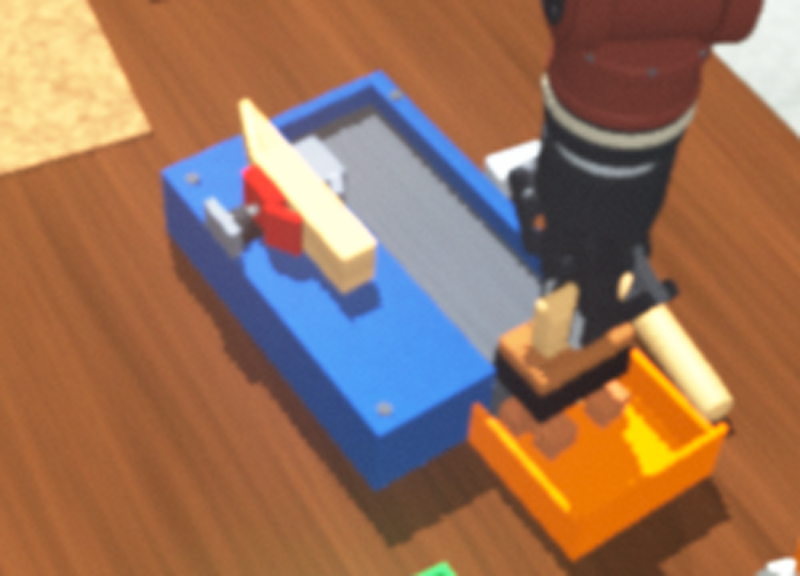

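The bed is empty and the scrap is in the tray. I lift away and count the pieces.

Run:
```python
from h import *
robot.line_to(jig(0,-.145,.27),vel=.15)
robot.move_pose([.54,0.0,.38],[180,0,JY-180])
robot.pause(.2)
c,im=snap("side","n1.png"); c2,im2=snap("wrist","n1w.png"); st("")
cv2.imwrite("pics/n1z.png",np.hstack([cv2.resize(im[220:320,310:430],(480,400),interpolation=cv2.INTER_CUBIC)]))
```

```text
('',) 49.8 [ 0.5403 -0.0006  0.3791] w 0.0194 F [ 0.1005  0.3114 -3.1729]
```

View pics/n1z.png

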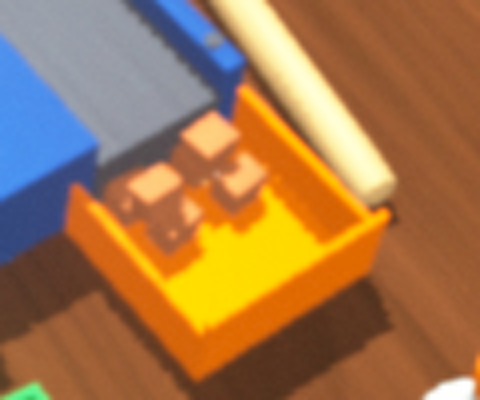

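View pics/n1w.png

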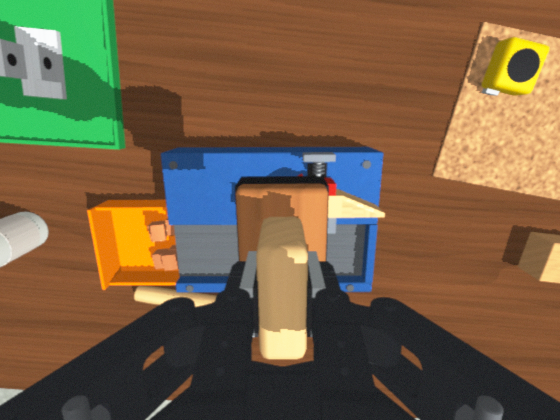

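The scrap is in the tray, two pieces stacked on others. I put the brush on the mat and then check the scrap closely, with the catch still propped.

Run:
```python
from h import *
b=[.395,.375]
robot.move_pose([*b,.24],[180,0,180])
print(robot.line_to([*b,.1262],vel=.08,guard=6)); st("down")
robot.set_gripper(.05)
robot.line_to([*b,.24],vel=.15)
robot.move_pose([.56,-.17,.34],[180,0,180])
c,im=snap("wrist","o1.png"); np.save("o1.npy",[*c["rvec"],*c["tvec"]]); st("")
cv2.imwrite("pics/o1z.png",cv2.resize(im[150:330,180:430],None,fx=3.2,fy=3.2,interpolation=cv2.INTER_CUBIC))
snap("side","o1s.png")
```

```text
False
('down',) 53.0 [0.3953 0.3752 0.1268] w 0.0193 F [ 0.0493  0.7039 -1.2999]
('',) 56.4 [ 0.5602 -0.169   0.3399] w 0.0504 F [-1.4541 -0.4762 -0.9247]
```

View pics/o1z.png

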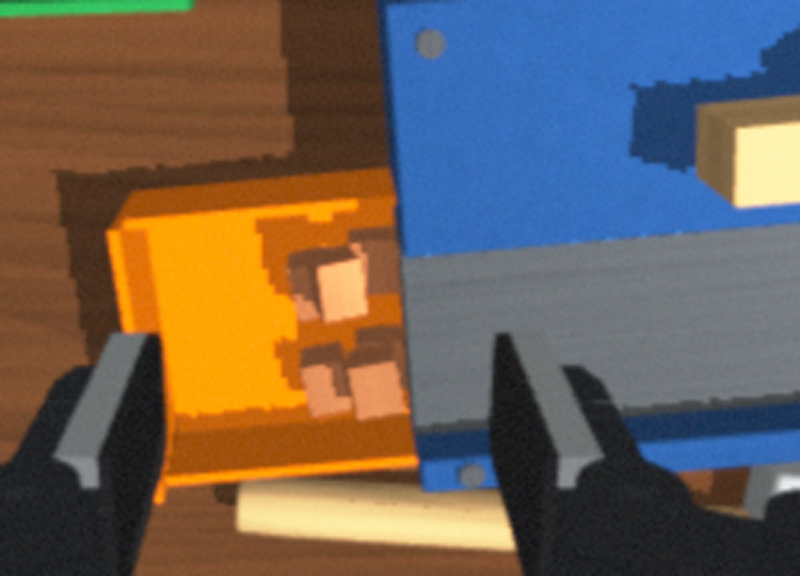

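View pics/o1s.png

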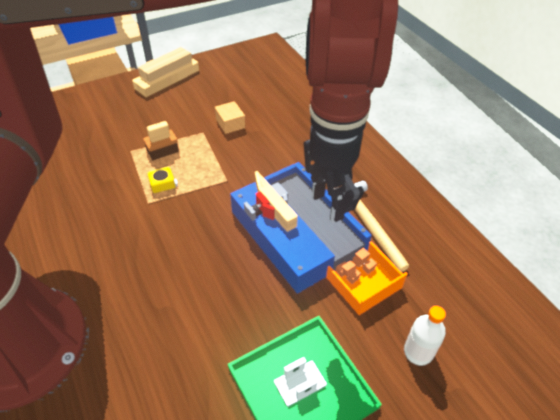

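Run:
```python
from h import *
cw=load("o1.npy"); cs=robot.get_calibration("side")
a=np.radians(JY);R=np.array([[np.cos(a),-np.sin(a)],[np.sin(a),np.cos(a)]])
for p,q in [((287.2,240),(348.8,265.8)),((298.1,271.3),(362.5,253.3))]:
    C1,d1=ray(cw,p);C2,d2=ray(cs,q)
    t=np.linalg.lstsq(np.c_[d1,-d2],C2-C1,rcond=None)[0]
    X=(C1+d1*t[0]+C2+d2*t[1])/2; print(X,np.linalg.norm(C1+d1*t[0]-C2-d2*t[1]),R.T@(X[:2]-JO))
```

```text
[ 0.6422 -0.1623  0.0368] 0.0006212978388733904 [-0.021  -0.1546]
[ 0.6878 -0.1474  0.0341] 4.2458191173608627e-05 [ 0.0257 -0.1441]
```

The tops of the two stacked pieces triangulate to z of about 0.035, so their centres are near 0.027, inside the tray and below 0.04. The catch is still propped. Now I pull the wedge.

Run:
```python
from h import *
rot=[180,0,90+JY]
robot.move_pose(jig(-.077,-.003,.24),rot)
print(robot.line_to(jig(-.077,-.003,.1445),vel=.1,guard=10))
robot.set_gripper(0); st("grip")
for y in (-.03,-.08,-.15):
    print(robot.line_to(jig(-.077,y,.1447),vel=.06,guard=60)); st(y)
robot.line_to(jig(-.077,-.15,.26),vel=.15)
robot.move_pose([.4969,.2612,.26],[180,0,85.3]); st("over mat")
c,im=snap("side","p1.png")
```

```text
False
('grip',) 59.4 [ 0.5716 -0.0171  0.1455] w 0.0254 F [-7.785  -2.1992  7.7336]
False
(-0.03,) 60.0 [ 0.5744 -0.0419  0.1456] w 0.0249 F [-5.0503 10.3322  9.5475]
False
(-0.08,) 61.0 [ 0.5798 -0.0929  0.1455] w 0.0252 F [-1.5567  3.7316  6.1585]
False
(-0.15,) 62.3 [ 0.5864 -0.1634  0.1454] w 0.025 F [-0.7502  2.0548  5.4477]
('over mat',) 64.8 [0.4973 0.2605 0.2598] w 0.0251 F [-0.4107 -1.1093 -0.6184]
```

View pics/p1.png

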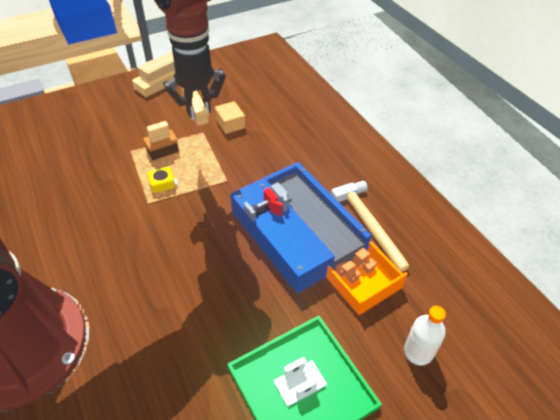

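The catch looks shut, and the wedge is in the gripper above the mat. I place it.

Run:
```python
from h import *
p=[.4969,.2612]
print(robot.line_to([*p,.0855],vel=.08,guard=6)); st("down")
robot.set_gripper(.045)
robot.line_to([*p,.25],vel=.15)
robot.move_pose([.46,.13,.42],[180,0,180])
robot.pause(.3)
c,im=snap("wrist","q1.png"); np.save("q1.npy",[*c["rvec"],*c["tvec"]]); st("")
c,im=snap("side","q1s.png")
```

```text
False
('down',) 67.2 [0.4971 0.2613 0.0859] w 0.0252 F [ 0.7518  0.2407 -1.0353]
('',) 70.8 [0.46   0.1301 0.4199] w 0.0449 F [0.1507 0.3716 0.5439]
```

View pics/q1.png

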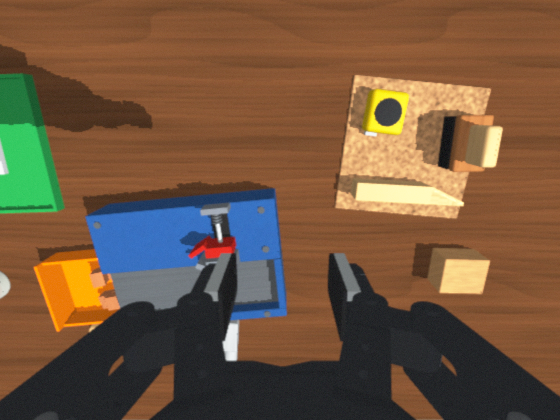

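View pics/q1s.png

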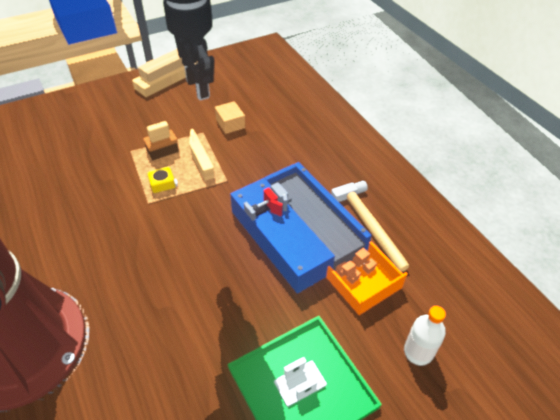

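Tape, brush (upright) and wedge are on the mat, the bracket is in the tray and the catch appears shut. One last check by numbers.

Run:
```python
from h import *
c=load("q1.npy"); m=np.array([.4419,.3239]);t=np.radians(-4.7)
R=lambda t:np.array([[np.cos(t),-np.sin(t)],[np.sin(t),np.cos(t)]])
for n,p,h in [("tape",(388,112),.036),("brush grip",(490,146),.088),("wedge mid",(405,193),.04)]:
    print(n,R(t).T@(cast(c,p,h)[:2]-m))
im=cv2.imread("pics/q1.png")
cv2.imwrite("pics/q1z.png",cv2.resize(im[185:300,170:300],None,fx=5,fy=5,interpolation=cv2.INTER_CUBIC))
```

```text
tape [-0.0524 -0.0525]
brush grip [-0.0211  0.066 ]
wedge mid [ 0.0581 -0.0084]
```

View pics/q1z.png

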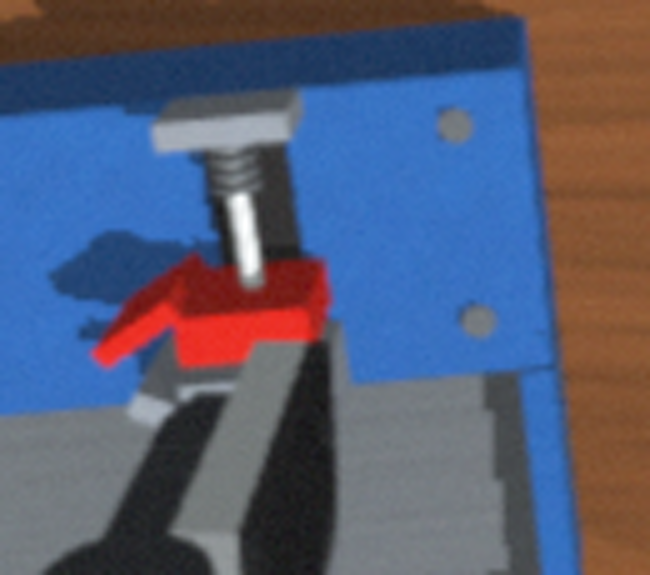

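Run:
```python
from h import *
c=load("q1.npy"); cs=robot.get_calibration("side")
for b in ([.395,.375],[.423,.39]):
    P=[[b[0],b[1],z] for z in (.088,.046,.004)]
    print(proj(c,P).round(),proj(cs,P).round())
a=cv2.imread("pics/q1.png")[90:230,340:510]; b=cv2.imread("pics/q1s.png")[90:210,110:240]
cv2.imwrite("pics/q2.png",np.hstack([cv2.resize(a,(486,400)),cv2.resize(b,(300,400))]))
```

```text
[[482. 120.]
 [463. 119.]
 [447. 119.]] [[147. 133.]
 [150. 146.]
 [153. 158.]]
[[489. 143.]
 [470. 141.]
 [454. 138.]] [[156. 126.]
 [159. 139.]
 [161. 151.]]
```

View pics/q2.png

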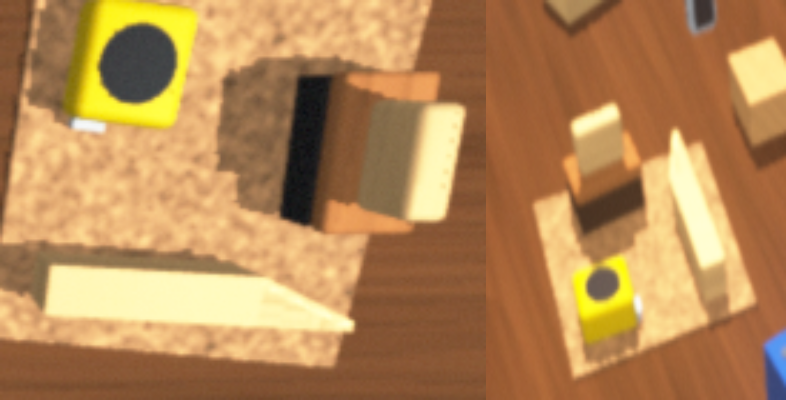

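Run:
```python
from h import *
c=load("q1.npy"); z=lambda p:(p[0]/5+170,p[1]/5+185)
a=np.radians(JY);R=np.array([[np.cos(a),-np.sin(a)],[np.sin(a),np.cos(a)]])
for p in [(175,322),(312,308),(180,368)]: print(R.T@(cast(c,z(p),.101)[:2]-JO))
s=robot.observe(); print(s["time"],s["ft_force"]); robot.job_done()
```

```text
[-0.0832  0.0413]
[-0.0838  0.0784]
[-0.0697  0.0404]
70.875 [-0.072  -0.2395  0.0924]
the job is handed in; nothing more can be done
```

The job is done and handed in at 70.9 s, within the 208 s limit. My last checks found nothing failing. The interface gives no verdict, so these results rest on my own measurements.

- **Tape:** it lies on the mat, about 48 mm inside the nearest edges.
- **Wedge and catch:** let go, the wedge propped the catch about 20 mm open, measured from the tab. It stayed propped until all the scrap was swept. With the wedge pulled, the tab's outer face is at x −83 to −84 mm (−84 when shut), so the catch is shut.
- **Bracket:** it stands upright in the green tray.
- **Scrap:** the bed is empty and the pieces are in the orange tray. Some lie under others, so I could not see all six clearly. The two top pieces have their upper faces at about 35 mm, putting their centres below the 40 mm limit.
- **Mat at the end:** the wedge is on the mat. The brush is upright on its bristles, about 34 mm inside the nearest edge.
- **Disagreement:** the brush is about 3 cm from where I put it down, probably from the announced knock. I left it there because it was still upright and well inside the mat.
- **Left alone:** the robot did not go near the glue bottle, box or hammer, and all three look unmoved in the pictures.

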